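Rescue the tipped jar from the carousel

ROBOT

A 7-joint arm with a two-finger parallel gripper is mounted at the origin on a cart in front of the work surface, level with it; the furniture and walls round the work are solid. World frame = base frame: x ahead of the robot, y to its left, z up, the work surface at z = 0. Lengths are in m, angles in rad, forces in N, time in s.
With the tool pointing down it reaches from about 0.35 to 0.9 m from the base axis. Payload 8.1 kg.
Tool frame: the origin (TCP) lies on the centre line of the jaws, within the pads' length; the fingertips stand 11 mm ahead of it and the grasp point (between the pads) lies 8 mm behind it (arm.nose_length is the distance from the TCP to the fingertips, in m); z points along the fingers, y is the line along which they close (so a half turn about z gives the same grasp; the last joint's range is limited). The gripper opens to 92 mm and grips with 3 to 60 N. Pads are 19 mm wide; open, the fingers measure 130 mm over their backs; the gripper's body (75 mm by 190 mm) begins 47 mm behind the grasp point.
Start: joints at [-1.402, 0.434, 0.025, 1.573, -0.012, 1.134, -0.075], TCP at [0.168, 0.602, 0.238] pointing down, gripper open.
Joint ranges: [-2.62, 2.62], [-0.44, 2.09], [-1.27, 1.32], [0.08, 2.57], [-1.32, 4.46], [0.12, 2], [-2.74, 2.74]. Speed limits (rad/s): [2.22, 2.22, 3.01, 3.01, 3.14, 3.14, 3.14].

INTERFACE

Orientations are given as a rotation vector (axis times angle).
In Python, from cell import arm gives the robot as it stands.
- The arm moves only by the tool jog_arm, never from a script. Its argument "moves" is a list of rows, each a list of 4 numbers: the shift along the tool's x, y, z in m, then the turn about the tool's z in rad. In form: [[tx, ty, tz, spin], ...]. A call has 1 to 20 rows; each row is the pose to reach, as a shift and turn from the pose commanded when the call began, along the tool's axes at that moment; what a row does not reach only later rows make up. A row lasts 1/8 s, in which the tool goes at most 62.5 mm and 10.7 degrees, less where a joint would pass 70% of its speed; a pose out of reach is approached as far as the arm can. A call with a gripper value outside its range is refused whole. "hand" is the finger opening in m, from 0 to 0.0918, set as the call begins (left out, the last holds). The fingers move at their own pace and stop on an object; "newtons" is the grip in N (left out, the last holds). Time passes only in rows, so rows that repeat a pose let the fingers close. It gives the time, the measured TCP pose, the force, the opening and the grip force at its end, in the units of the state.
- arm.observe(): the state, without advancing time (a new reading comes with each control period).
- arm.get_image(name): name is "scene" or "top" or "wrist"; returns a dict with "color" (480x640x3 uint8, red, green, blue), "z_map" (480x640 float32, m along the optical axis (not along the pixel's ray), 0 where there is no reading), "fx", "fy", "cx", "cy" (pixels), "rvec" (rotation vector, rad) and "tvec" (3), from world to camera coordinates, as OpenCV has them. Camera axes: x right, y down, z forward; pixel columns grow to the right and rows downward; lengths in m; the calibration is good to about 2 mm. A picture is of the moment at which its call begins.
- arm.sign_off(): hands the job in; it is judged then, once.
The state is a dict: "clock": time; "joints": joint angles; "dq": joint speeds; "joint_efforts": joint torques, N m; "position": TCP position; "ee_rot": TCP orientation; "force": force on the tool from outside, world axes, zero at the start; "ft_torque": the same for the moment, N m; "width": opening from 0.0 (shut) to 1.0 (fully open); "gripper_force": force on a finger pad.
Only numpy, scipy, OpenCV 4.12 (cv2) and the standard library are available. Lean on these libraries where they do the work, as an engineer would, in place of code of your own. Each camera call takes 0.05 s, during which the arm holds its last target. There are 200 camera calls.

TASK

One small jar has tipped over on the freely turning jar carousel, away from its open front, at the side or under the wire guard at the back. Push the carousel round until the tipped jar lies in the open front, lift it off, and stand it upright, gently and cap up, on the middle of the round pad that marks the free place in the row of jars on the tray. Keep all the other jars standing, those in the row where they are, and leave the other small things on the worktop where they lie.

Things in the scene. Friction and masses are not known exactly. Their poses are not given: they have to be found in the camera images.
- tipped_jar: small brown screw-cap jar with white cap, 44 mm diameter, 60 mm tall (body to 50 mm, cap 41 mm diameter above), about 0.09 kg. Origin: centre of its underside; its z axis runs from underside to cap. It starts lying on its side on the carousel, cap towards the rim.
- carousel: free disc, 252 mm diameter; origin on its axis at the underside, upper face 12 mm higher (30 mm over the worktop). Rim lip 5 mm high, hub 12 mm high. At 45, 135, 225, 315 deg in its frame: a rib 5 mm high and, 113 mm from the axis, a steel finger post 10 mm thick, 58 mm tall. Jars 76 mm out at 0, 90, 270 deg; the tipped one at 180 deg (-x) between two strips 4 mm high at y = +-28 mm
- stand: fixed foot of the carousel with wire guard; origin on the carousel's axis at the worktop; -x is the open front. Guard: rods 150 mm above the worktop, from x = +30 mm back to an arc of 146 mm radius (-77 to +77 deg about +x); upright rods on that arc at -77, 0, +77 deg. All at x < +20 mm is open from above
- jar_left: white jar standing on the carousel, 52 mm diameter, 70 mm tall; origin: centre of its underside, z up
- jar_right: white jar standing on the carousel, 56 mm diameter, 75 mm tall; origin: centre of its underside, z up
- jar_back: white jar standing on the carousel, 52 mm diameter, 70 mm tall; origin: centre of its underside, z up
- lane: fixed shallow aluminium tray for a row of jars, 62 mm (x) by 226 mm (y), floor 4 mm thick, a rail 3 mm thick and 10 mm high (above the worktop) along each long side; three places in a row along its y axis, at y = -72, 0 and +72 mm. Origin: centre of its underside
- pad: fixed round black rubber pad, 50 mm diameter, 2 mm thick, lying on the tray's floor at the free place. Origin: centre of its underside (4 mm above the worktop); its top is 6 mm above the worktop
- lane_jar_1: small brown jar standing on the tray, same size as the tipped one; origin: centre of its underside, z up
- lane_jar_2: small brown jar standing on the tray, same size as the tipped one; origin: centre of its underside, z up
- puck: loose bystander: flat round sample puck, 38 mm diameter, 18 mm high; origin: centre of its underside
- wax_stick: loose bystander: round stick, 16 x 75 x 16 mm, lying along its y axis; origin: centre of its underside
- ring_weight: loose bystander: steel ring, 60 mm diameter, 20 mm high; origin: centre of its underside
There are look-alikes about, which are no part of the job. What is shaped like the lane_jar_1 but yellow is not meant.

How it is judged:
By the outcome, as a careful person would: the job done as asked, in the order asked, and still so for the second after the job is handed in, with the robot touching nothing.
It also fails if it takes over 72 s, if anything falls off the work surface, if the arm or the gripper's body presses on something with over 40 N, if the wrist force passes 120 N, or if a joint passes its speed limit or range.

## Working session

There is one attempt and no reset: what is moved stays moved. The work goes in short steps, Python scripts to look and compute and a tool call to move; the robot and the scene stay as the last step left them, time stands still between calls to the robot, and variables do not carry over. Pictures are saved under pics/ and viewed, at most 10 in all, crops included, and the job is handed in when it is done.

Besides the shell and the picture viewer there is one more tool, called after "Call:" as name(argument=value, ...), one argument or row to a line, values as JSON. jog_arm: Moves the arm, as the interface text tells. Its arguments: {"type":"object","properties":{"moves":{"type":"array"},"hand":{"type":"number"},"newtons":{"type":"number"}},"required":["moves"]}

```bash
mkdir -p pics; ls; python3 - <<'E'
from cell import arm
import cv2,numpy as np
for n in("scene","top"):
    d=arm.get_image(n); np.savez(f"pics/{n}0.npz",**d)
    cv2.imwrite(f"pics/{n}0.png",d["color"][:,:,::-1]); print(n,d["fx"],d["cx"],d["cy"],d["rvec"],d["tvec"])
s=arm.observe();print(s); print(arm.nose_length)
E
```

```text
pics
scene 572.8627011008175 321.73321214889046 237.16343172682915 [ 2.19920925 -0.57475509  0.25524865] [-0.48695155  0.2154878   1.10822689]
top 504.9300039481092 321.22722613145135 230.94509616714151 [ 2.15203843 -2.18067899  0.10226889] [0.00754607 0.55693966 0.92089673]
{'clock': 0.1, 'joints': array([-1.40160634,  0.43514642,  0.02495306,  1.57396037, -0.01159467,
        1.13397914, -0.07508626]), 'dq': array([-0.0004949 ,  0.00037175,  0.00043622, -0.00396227, -0.00068139,
        0.00140635,  0.00056699]), 'joint_efforts': array([ 3.61546518e-03, -6.69128036e+01,  9.88149494e-01, -3.15144253e+01,
       -6.05321000e-02,  3.74392793e-02,  2.48143283e-05]), 'position': array([0.16771171, 0.60164917, 0.23704516]), 'ee_rot': array([-4.25658587e-01, -3.11255785e+00,  2.11579190e-03]), 'force': array([ 0.1590738 , -0.65145612,  0.65946231]), 'ft_torque': array([ 0.01720789,  0.00329353, -0.02116683]), 'gripper_force': 0.0, 'width': 1.0012040203536383}
0.011
```

View pics/scene0.png

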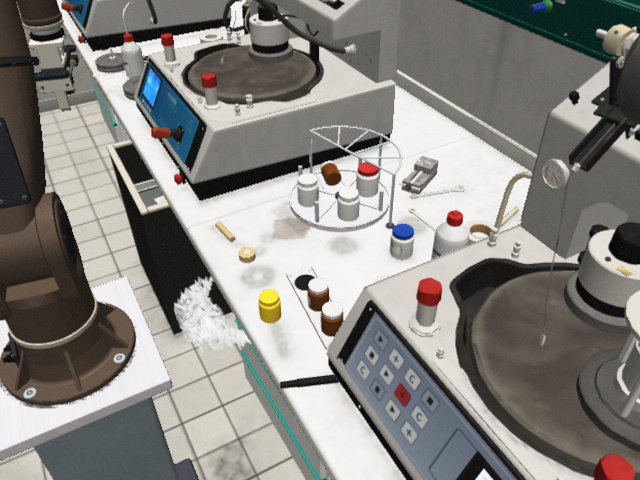

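View pics/top0.png

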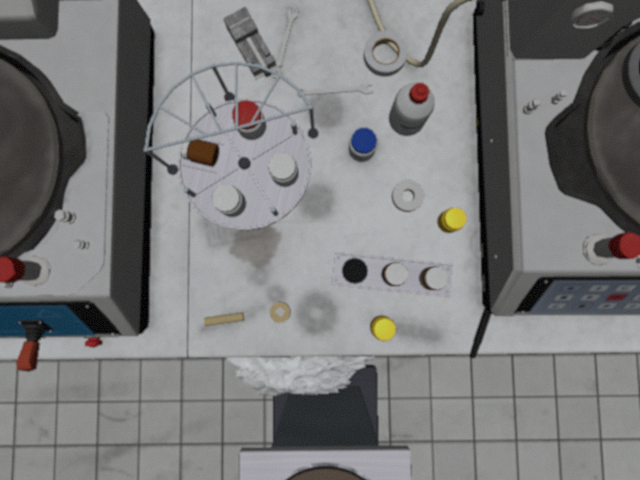

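The scene view shows the carousel at about (340,197), with the tipped brown jar at (331,173), and the tray with its black pad at (305,283). In the top view the carousel is centred at about (245,162), the tipped jar is at (203,152) on the left side, the pad at (355,270), the row jars at (396,273) and (434,277), and the yellow look-alikes at (383,328) and (453,219).

```bash
cat > h.py <<'E'
import numpy as np,cv2
from scipy.spatial.transform import Rotation as Ro
def K(d): return np.array([[d["fx"],0,d["cx"]],[0,d["fy"],d["cy"]],[0,0,1.]])
def ray(d,u,v,z):
    R=cv2.Rodrigues(np.array(d["rvec"],float))[0]; t=np.array(d["tvec"],float)
    c=-R.T@t; r=R.T@np.array([(u-d["cx"])/d["fx"],(v-d["cy"])/d["fy"],1])
    return c+r*(z-c[2])/r[2]
def proj(d,P):
    return cv2.projectPoints(np.array(P,float).reshape(-1,3),np.array(d["rvec"],float),np.array(d["tvec"],float),K(d),None)[0][:,0]
def cloud(d):
    R=cv2.Rodrigues(np.array(d["rvec"],float))[0]; t=np.array(d["tvec"],float)
    v,u=np.mgrid[:480,:640]; z=d["z_map"].astype(float)
    P=np.stack([(u-d["cx"])/d["fx"]*z,(v-d["cy"])/d["fy"]*z,z],-1)
    return (P-t)@R
def load(n): return dict(np.load(f"pics/{n}.npz"))
E
python3 - <<'E'
from h import *
d=load("top0"); im=d["color"][:,:,::-1]
for n in("top0","scene0"):
    e=load(n);R=cv2.Rodrigues(e["rvec"])[0];print(n,-R.T@e["tvec"])
for nm,u,v,z in[("pad",355,270,.006),("L1",396,273,.06),("L2",434,277,.06),("hub",245,162,.03),("tip",203,152,.05),("jl",228,200,.1),("jr",284,167,.1),("jb",248,115,.1),("lanecorner",333,254,0),("lc2",452,294,0),("puck",280,311,.018),("wax",224,318,.016),("yel",383,328,.06),("blue",363,140,.09)]:
    print(nm,ray(d,u,v,z).round(3))
g=cv2.resize(im[50:260,130:340],(798,798),interpolation=cv2.INTER_CUBIC)
g=cv2.resize(g,(600,600)); 
s=load("scene0")["color"][:,:,::-1]
cv2.imwrite("pics/c1.png",g)
C=cloud(d);hs=C[...,2]
m=(hs>.02)&(hs<.036)&(C[...,0]>.35)&(C[...,0]<.75)&(C[...,1]>-.02)&(C[...,1]<.36)
p=C[m];print(m.sum(), p.min(0),p.max(0))
# dark pad
h=cv2.cvtColor(im,cv2.COLOR_BGR2HSV)
def blob(m,x0,x1,y0,y1):
    k=np.zeros_like(m,np.uint8);k[y0:y1,x0:x1]=m[y0:y1,x0:x1];q=cv2.findContours(k,0,1)[0];q=max(q,key=cv2.contourArea);return q
q=blob((h[...,2]<50),335,375,250,290);(u,v),r=cv2.minEnclosingCircle(q);M=cv2.moments(q);print("pad",u,v,r,M['m10']/M['m00'],M['m01']/M['m00'],ray(d,u,v,.006))
E
```

```text
top0 [ 0.46125444 -0.00550637  0.97237006]
scene0 [ 0.08710486 -0.86888351  0.86555059]
pad [ 0.483 -0.063  0.006]
L1 [ 0.476 -0.134  0.06 ]
L2 [ 0.468 -0.202  0.06 ]
hub [0.691 0.144 0.03 ]
tip [0.706 0.219 0.05 ]
jl [0.606 0.162 0.1  ]
jr [0.664 0.064 0.1  ]
jb [0.759 0.127 0.1  ]
lanecorner [ 0.515 -0.022  0.   ]
lc2 [ 0.436 -0.248  0.   ]
puck [0.409 0.079 0.018]
wax [0.397 0.185 0.016]
yel [ 0.379 -0.108  0.06 ]
blue [ 0.713 -0.077  0.09 ]
8425 [0.38102797 0.01783952 0.02001177] [0.74994298 0.32665663 0.03598875]
pad 354.5429992675781 270.3387145996094 11.620482444763184 354.3689236111111 270.3389756944444 [ 0.48284424 -0.0622659   0.006     ]
```

View pics/c1.png

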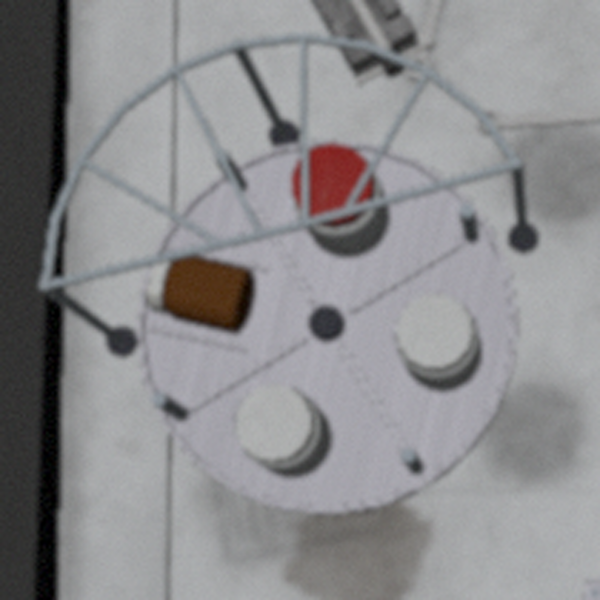

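The crop shows the hub at crop (327,323), guard feet at (122,341), (285,132) and (523,237), and the tipped jar at (207,293) with its cap to the left. The posts' feet are at (180,412), (417,468), (472,237) and (240,185).

```bash
cat >> h.py <<'E'
def circ3(p):
    p=np.array(p)[:,:2]; A=np.c_[2*p,np.ones(len(p))]; s=np.linalg.lstsq(A,(p**2).sum(1),rcond=None)[0]
    return s[:2],np.sqrt(s[2]+s[:2]@s[:2])
def axes(s):
    R=Ro.from_rotvec(s["ee_rot"]).as_matrix(); return R
def plan(s,target):
    """tool-frame shift to target world xyz"""
    return axes(s).T@(np.array(target)-s["position"])
E
python3 - <<'E'
from h import *
from cell import arm
d=load("top0");k=210/600
f=lambda a,z:ray(d,130+a[0]*k,50+a[1]*k,z)
F=[f(a,.003) for a in((122,341),(285,132),(523,237))]
c,r=circ3(F);print("feet circle",c,r)
hub=f((327,323),.042);print("hub",hub)
fx=np.degrees(np.arctan2(F[1][1]-c[1],F[1][0]-c[0]));print("stand angles",[np.degrees(np.arctan2(p[1]-c[1],p[0]-c[0])).round(1) for p in F])
for a,z in(((160,400),.088),((180,412),.033),((408,455),.088),((417,468),.033),((467,213),.088),((472,237),.033),((240,185),.033)):
    p=f(a,z)-hub; print("post",p[:2].round(3),np.hypot(p[0],p[1]).round(3),np.degrees(np.arctan2(p[1],p[0])).round(1))
p=f((207,293),.05)-hub;print("jar",np.degrees(np.arctan2(p[1],p[0])),np.hypot(*p[:2]))
C=cloud(d);
print("box heights",C[200,60:150:15,:].round(3).tolist(),C[320,100].round(3))
s=arm.observe();print(axes(s).round(3))
# row jars via white caps
h=cv2.cvtColor(d["color"],cv2.COLOR_RGB2HSV)
for u,v in((396,273),(434,277)):
    P=C[v-6:v+7,u-6:u+7].reshape(-1,3);print(P[P[:,2]>.055].mean(0))
E
```

```text
feet circle [0.68976248 0.14440934] 0.14527147312470357
hub [0.68581915 0.14276458 0.042     ]
stand angles [np.float64(92.0), np.float64(13.6), np.float64(-63.9)]
post [-0.058  0.097] 0.113 121.2
post [-0.056  0.098] 0.113 119.8
post [-0.095 -0.058] 0.111 -148.7
post [-0.096 -0.058] 0.112 -148.8
post [ 0.058 -0.095] 0.112 -58.6
post [ 0.059 -0.095] 0.112 -58.1
post [0.097 0.06 ] 0.114 31.7
jar 76.04918657637943 0.07969659787635958
box heights [[0.592, 0.4, 0.209], [0.592, 0.378, 0.206], [0.592, 0.355, 0.206], [0.591, 0.331, 0.208], [0.597, 0.322, 0.173], [0.607, 0.321, 0.111]] [0.404 0.362 0.141]
[[-0.963  0.268 -0.   ]
 [ 0.268  0.963 -0.001]
 [-0.    -0.001 -1.   ]]
[ 0.47569063 -0.13158287  0.07414501]
[ 0.46782467 -0.20081306  0.06339574]
```

```bash
cat >> h.py <<'E'
C0=np.array([.687,.1435])
def ring(r,a): a=np.radians(a); return [C0[0]+r*np.cos(a),C0[1]+r*np.sin(a)]
def rows(s,pts):
    """pts: (x,y,z,tool-y angle deg mod 180); prints tool-frame shift + spin"""
    R=axes(s); y0=np.degrees(np.arctan2(R[1,1],R[0,1])); out=[]; prev=0
    for x,y,z,a in pts:
        t=R.T@(np.array([x,y,z])-s["position"]); sp=-np.radians((a-y0-prev+90)%180-90)+0; sp=-((-sp)+np.radians(prev)) ; prev=-np.degrees(sp)
        out.append([*t.round(3).tolist(),round(sp,2)])
    print("y0",y0.round(1),s["position"].round(4),out)
E
python3 - <<'E'
from h import *
from cell import arm
s=arm.observe()
x,y=ring(.115,189)
rows(s,[(.38,.2,.238,24),(x,y,.2,24),(x,y,.066,24)])
E
```

```text
y0 74.4 [0.1677 0.6016 0.237 ] [[-0.312, -0.33, -0.0, np.float64(0.88)], [-0.519, -0.35, 0.038, np.float64(0.88)], [-0.519, -0.349, 0.172, np.float64(0.88)]]
```

Call:
jog_arm(
  moves=[
    [-0.1,-0.1,0,0.15],
    [-0.15,-0.15,0,0.3],
    [-0.2,-0.2,0,0.45],
    [-0.25,-0.25,0,0.6],
    [-0.29,-0.29,0,0.75],
    [-0.312,-0.33,0,0.88],
    [-0.35,-0.335,0,0.88],
    [-0.4,-0.34,0.01,0.88],
    [-0.45,-0.345,0.02,0.88],
    [-0.5,-0.35,0.03,0.88],
    [-0.519,-0.35,0.038,0.88],
    [-0.519,-0.35,0.038,0.88],
    [-0.519,-0.35,0.038,0.88],
  ],
  hand=0,
)

```text
clock: 1.72
position: [0.5729, 0.1259, 0.1994]
ee_rot: [-1.71, -2.634, 0.001]
force: [-0.1, 0.5, 0.5]
width: 0.006
gripper_force: 0.0
```

Call:
jog_arm(
  moves=[
    [0,0,0.05,0],
    [0,0,0.1,0],
    [0,0,0.134,0],
    [0,0,0.134,0],
  ],
)

```text
clock: 2.22
position: [0.5712, 0.1263, 0.0643]
ee_rot: [-1.707, -2.633, 0.005]
force: [0.1, 0.1, 0.7]
width: 0.009
gripper_force: 0.0
```

```bash
python3 - <<'E'
from h import *
from cell import arm
s=arm.observe();print(s["force"])
A=[193,197,200,203,206,210,214,218,222,226,230,234,238,242,246,249,251.5,253.5,253.5]
rows(s,[(*ring(.115,a),.066,a+15) for a in A])
d=arm.get_image("wrist");cv2.imwrite("pics/w1.png",d["color"][:,:,::-1])
E
```

```text
[0.12724968 0.14654042 0.65812752]
y0 24.1 [0.5712 0.1263 0.0643] [[-0.009, -0.0, -0.002, np.float64(-0.07)], [-0.017, -0.001, -0.002, np.float64(-0.14)], [-0.023, -0.002, -0.002, np.float64(-0.19)], [-0.029, -0.002, -0.002, np.float64(-0.24)], [-0.035, -0.002, -0.002, np.float64(-0.3)], [-0.043, -0.002, -0.002, np.float64(-0.37)], [-0.051, -0.001, -0.002, np.float64(-0.43)], [-0.059, 0.001, -0.002, np.float64(-0.5)], [-0.067, 0.003, -0.002, np.float64(-0.57)], [-0.074, 0.006, -0.002, np.float64(-0.64)], [-0.082, 0.009, -0.002, np.float64(-0.71)], [-0.089, 0.013, -0.002, np.float64(-0.78)], [-0.096, 0.017, -0.002, np.float64(-0.85)], [-0.102, 0.022, -0.002, np.float64(-0.92)], [-0.108, 0.027, -0.002, np.float64(-0.99)], [-0.113, 0.031, -0.002, np.float64(-1.05)], [-0.116, 0.035, -0.002, np.float64(-1.09)], [-0.119, 0.038, -0.002, np.float64(-1.12)], [-0.119, 0.038, -0.002, np.float64(-1.12)]]
```

View pics/w1.png

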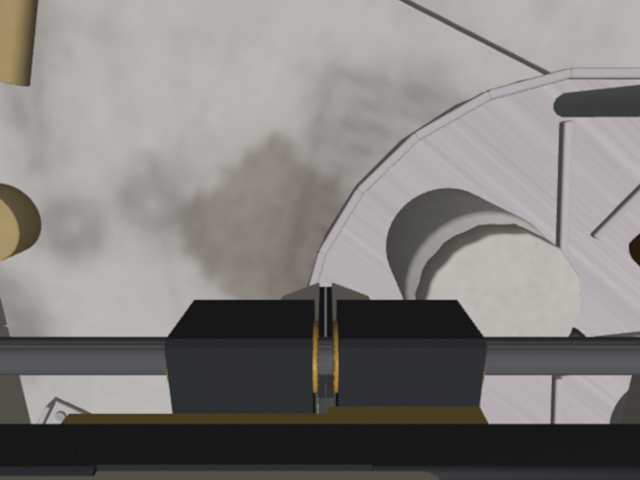

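The wrist view shows the shut fingers at (325,300), down beside the disc rim and clear of the white jar at (490,270). The post at (600,105) is on the far side, and P2 is behind the gripper.

Call:
jog_arm(
  moves=[
    [-0.009,0,-0.002,-0.07],
    [-0.015,-0.001,-0.002,-0.14],
    [-0.02,-0.002,-0.002,-0.18],
    [-0.025,-0.002,-0.002,-0.22],
    [-0.03,-0.002,-0.002,-0.26],
    [-0.035,-0.002,-0.002,-0.3],
    [-0.043,-0.002,-0.002,-0.37],
    [-0.051,-0.001,-0.002,-0.43],
    [-0.059,0.001,-0.002,-0.5],
    [-0.067,0.003,-0.002,-0.57],
    [-0.074,0.006,-0.002,-0.64],
    [-0.082,0.009,-0.002,-0.71],
    [-0.089,0.013,-0.002,-0.78],
    [-0.096,0.017,-0.002,-0.85],
    [-0.102,0.022,-0.002,-0.92],
    [-0.108,0.027,-0.002,-0.99],
    [-0.112,0.03,-0.002,-1.04],
    [-0.115,0.034,-0.002,-1.08],
    [-0.117,0.036,-0.002,-1.1],
    [-0.118,0.037,-0.002,-1.12],
  ],
)

```text
clock: 4.78
position: [0.6559, 0.0329, 0.0683]
ee_rot: [0.049, 3.141, -0.0]
force: [-0.4, -0.8, -0.2]
width: 0.009
gripper_force: 0.0
```

```bash
python3 - <<'E'
from h import *
from cell import arm
s=arm.observe();print(s["force"],s["joints"].round(2))
rows(s,[(*ring(.115,244),.066,268),(*ring(.115,244),.16,255)])
d=arm.get_image("scene");np.savez("pics/scene1.npz",**d)
t=arm.get_image("top");np.savez("pics/top1.npz",**t)
a=cv2.resize(d["color"][110:250,260:430,::-1],(510,420)); b=cv2.resize(t["color"][50:260,130:340,::-1],(420,420))
cv2.imwrite("pics/m1.png",np.hstack([a,b])[:,:800])
E
```

```text
[-0.4267827  -0.81931633 -0.15909234] [-0.18  0.65  0.08  1.66 -0.07  0.83  1.47]
y0 88.2 [0.6559 0.0329 0.0683] [[0.019, 0.007, 0.002, np.float64(0.0)], [0.019, 0.007, -0.092, np.float64(0.23)]]
```

View pics/m1.png

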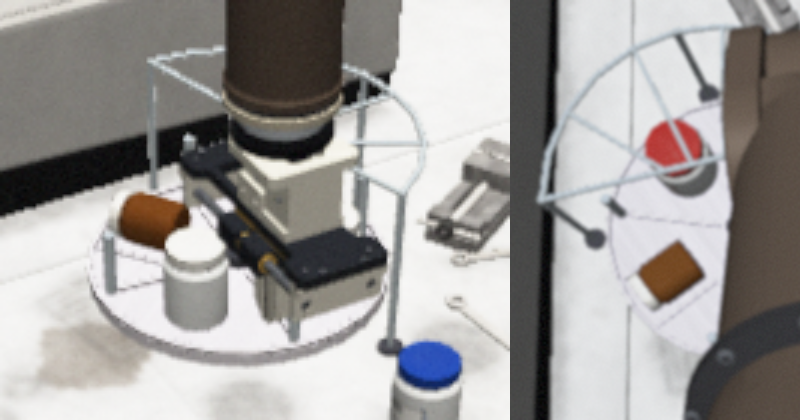

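The picture shows the carousel turned by about 50 deg, with all the white jars standing. The tipped jar is in the top half of the montage at (670,275), which is full-picture (210,187). Next I back off, rise and measure.

Call:
jog_arm(
  moves=[
    [0.01,0.003,0,0],
    [0.019,0.007,0,0],
    [0.019,0.007,-0.06,0],
    [0.019,0.007,-0.12,0.1],
    [0.07,0,-0.13,0.25],
    [0.12,0,-0.13,0.4],
    [0.15,0,-0.13,0.5],
    [0.15,0,-0.13,0.5],
  ],
)

```text
clock: 5.88
position: [0.503, 0.0381, 0.1979]
ee_rot: [-0.825, -3.03, -0.001]
force: [1.2, 1.0, 0.4]
width: 0.004
gripper_force: 0.0
```

```bash
cat >> h.py <<'E'
def tipped(d):
    h=cv2.cvtColor(d["color"],cv2.COLOR_RGB2HSV)
    m=((h[...,0]<18)&(h[...,1]>140)&(h[...,2]>40)).astype(np.uint8); k=np.zeros_like(m);k[100:250,160:320]=m[100:250,160:320]
    q=max(cv2.findContours(k,0,1)[0],key=cv2.contourArea);r=cv2.minAreaRect(q)
    p=ray(d,*r[0],.052);v=p[:2]-C0
    b=cv2.boxPoints(r); e=max([b[1]-b[0],b[2]-b[1]],key=np.linalg.norm);w=ray(d,*(np.array(r[0])+e),.052)-p
    print("body",cv2.contourArea(q),r,p.round(4),"ang",np.degrees(np.arctan2(v[1],v[0])).round(1),np.hypot(*v).round(4),"axis",np.degrees(np.arctan2(w[1],w[0])).round(1))
E
python3 - <<'E'
from h import *
from cell import arm
tipped(load("top0"));tipped(load("top1"))
t=arm.get_image("top");np.savez("pics/top2.npz",**t);tipped(t)
s=arm.observe();print(s["position"],s["force"])
E
```

```text
body 467.0 ((201.2058868408203, 151.6764678955078), (26.436382293701172, 20.130456924438477), 14.03624439239502) [0.7062 0.222  0.052 ] ang 76.2 0.0808 axis -105.1
body 459.0 ((209.760009765625, 186.18002319335938), (20.400001525878906, 24.600000381469727), 53.13010025024414) [0.6407 0.2054 0.052 ] ang 126.8 0.0773 axis -53.1
body 216.0 ((205.50003051757812, 123.50001525878906), (20.124608993530273, 14.758048057556152), 63.43495178222656) [0.7601 0.2145 0.052 ] ang 44.2 0.1019 axis -153.7
[0.50473936 0.03809861 0.19810186] [ 0.54139149 -0.05501985 -0.49497263]
```

```bash
python3 - <<'E'
from h import *
from cell import arm
t=arm.get_image("top");np.savez("pics/top3.npz",**t);tipped(t)
d=arm.get_image("scene")
a=cv2.resize(d["color"][110:250,260:430,::-1],(510,420)); b=cv2.resize(load("top2")["color"][50:260,130:340,::-1],(420,420))
cv2.imwrite("pics/m2.png",np.hstack([a,b])[:,:800])
E
```

```text
body 216.0 ((205.50003051757812, 123.50001525878906), (20.124608993530273, 14.758048057556152), 63.43495178222656) [0.7601 0.2145 0.052 ] ang 44.2 0.1019 axis -153.7
```

View pics/m2.png

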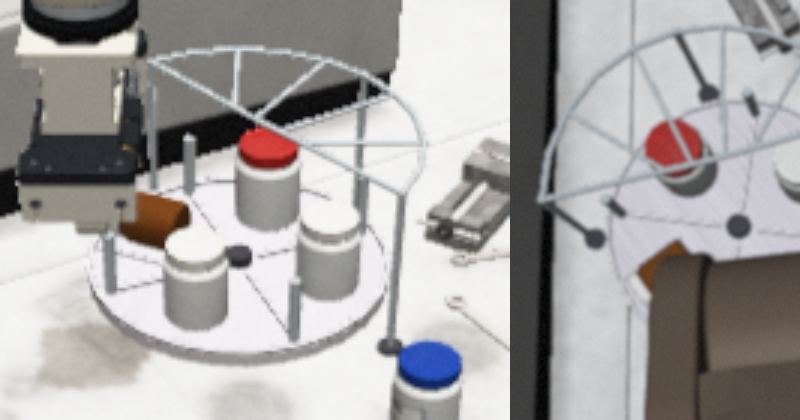

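The carousel is at rest, the jars stand and the tipped jar is at 127 deg. The last mask reading was the red cap, so I ignore it.

```bash
python3 - <<'E'
from h import *
from cell import arm
s=arm.observe()
rows(s,[(*ring(.118,155),.198,168),(*ring(.118,155),.066,168)])
# push rows, as from the descended pose
s2=dict(s);a=np.radians(168)
R=np.array([[np.cos(a+np.pi/2),np.cos(a),0],[np.sin(a+np.pi/2),np.sin(a),0],[0,0,-1.]])
s2["ee_rot"]=Ro.from_matrix(R).as_rotvec();s2["position"]=np.array([*ring(.118,155),.066]);
A=[158,161,163,165,168,172,176,180,184,188,192,196,200,204,208,213,218,223,227,231]
rows(s2,[(*ring(.117,q),.066,q+13) for q in A]);print(R)
E
```

```text
y0 59.6 [0.5063 0.0379 0.198 ] [[0.015, 0.171, 0.0, np.float64(1.25)], [0.015, 0.171, 0.132, np.float64(1.25)]]
y0 168.0 [0.5801 0.1934 0.066 ] [[0.006, 0.0, -0.0, np.float64(-0.05)], [0.012, 0.001, -0.0, np.float64(-0.1)], [0.016, 0.002, -0.0, np.float64(-0.14)], [0.02, 0.002, -0.0, np.float64(-0.17)], [0.027, 0.002, -0.0, np.float64(-0.23)], [0.035, 0.002, -0.0, np.float64(-0.3)], [0.043, 0.001, -0.0, np.float64(-0.37)], [0.051, -0.001, -0.0, np.float64(-0.44)], [0.059, -0.003, -0.0, np.float64(-0.51)], [0.067, -0.005, -0.0, np.float64(-0.58)], [0.074, -0.008, -0.0, np.float64(-0.65)], [0.081, -0.012, -0.0, np.float64(-0.72)], [0.089, -0.016, -0.0, np.float64(-0.79)], [0.095, -0.02, -0.0, np.float64(-0.86)], [0.102, -0.025, -0.0, np.float64(-0.93)], [0.109, -0.032, -0.0, np.float64(-1.01)], [0.116, -0.04, -0.0, np.float64(-1.1)], [0.122, -0.048, -0.0, np.float64(-1.19)], [0.127, -0.055, -0.0, np.float64(-1.26)], [0.131, -0.062, -0.0, np.float64(-1.33)]]
[[-0.20791169 -0.9781476   0.        ]
 [-0.9781476   0.20791169  0.        ]
 [ 0.          0.         -1.        ]]
```

Call:
jog_arm(
  moves=[
    [0,0.03,0,0.18],
    [0,0.06,0,0.36],
    [0.005,0.09,0,0.54],
    [0.01,0.12,0,0.72],
    [0.015,0.15,0,0.9],
    [0.015,0.171,0,1.08],
    [0.015,0.171,0,1.25],
    [0.015,0.171,0.04,1.25],
    [0.015,0.171,0.09,1.25],
    [0.015,0.171,0.132,1.25],
    [0.015,0.171,0.132,1.25],
  ],
)

```text
clock: 7.4
position: [0.5778, 0.1919, 0.0625]
ee_rot: [-2.441, -1.975, 0.01]
force: [-1.0, -0.3, 0.2]
width: 0.007
gripper_force: 0.0
```

```bash
python3 - <<'E'
from h import *
from cell import arm
s=arm.observe();print(s["force"],s["joints"].round(2))
A=[158,161,163,165,168,172,176,180,184,188,192,196,200,204,208,213,218,223,227,231]
rows(s,[(*ring(.117,q),.066,q+13) for q in A])
E
```

```text
[-1.00615326 -0.34918045  0.22402816] [-0.67  0.62  0.38  1.81 -0.32  0.78 -0.33]
y0 -12.1 [0.5778 0.1919 0.0625] [[-0.004, 0.002, -0.003, np.float64(-0.05)], [-0.01, 0.001, -0.003, np.float64(-0.11)], [-0.014, 0.0, -0.003, np.float64(-0.14)], [-0.019, 0.0, -0.003, np.float64(-0.18)], [-0.025, -0.0, -0.003, np.float64(-0.23)], [-0.033, 0.0, -0.003, np.float64(-0.3)], [-0.041, 0.001, -0.003, np.float64(-0.37)], [-0.049, 0.002, -0.003, np.float64(-0.44)], [-0.057, 0.004, -0.003, np.float64(-0.51)], [-0.065, 0.007, -0.003, np.float64(-0.58)], [-0.072, 0.01, -0.003, np.float64(-0.65)], [-0.08, 0.014, -0.003, np.float64(-0.72)], [-0.087, 0.018, -0.003, np.float64(-0.79)], [-0.093, 0.022, -0.003, np.float64(-0.86)], [-0.1, 0.027, -0.003, np.float64(-0.93)], [-0.107, 0.034, -0.003, np.float64(-1.01)], [-0.114, 0.042, -0.003, np.float64(-1.1)], [-0.12, 0.05, -0.003, np.float64(-1.19)], [-0.125, 0.057, -0.003, np.float64(-1.26)], [-0.129, 0.064, -0.003, np.float64(-1.33)]]
```

Call:
jog_arm(
  moves=[
    [-0.006,0,0,-0.05],
    [-0.012,0,0,-0.1],
    [-0.016,-0.001,0,-0.14],
    [-0.02,-0.001,0,-0.18],
    [-0.026,-0.001,0,-0.23],
    [-0.034,-0.001,0,-0.3],
    [-0.042,0,0,-0.37],
    [-0.05,0.001,0,-0.44],
    [-0.058,0.003,0,-0.51],
    [-0.066,0.006,0,-0.58],
    [-0.073,0.009,0,-0.65],
    [-0.081,0.013,0,-0.72],
    [-0.088,0.017,0,-0.79],
    [-0.095,0.021,0,-0.86],
    [-0.101,0.026,0,-0.93],
    [-0.108,0.033,0,-1.01],
    [-0.115,0.041,0,-1.1],
    [-0.121,0.049,0,-1.19],
    [-0.125,0.055,0,-1.26],
    [-0.127,0.058,0,-1.28],
  ],
)

```text
clock: 9.9
position: [0.6101, 0.0557, 0.0661]
ee_rot: [0.779, 3.043, 0.0]
force: [-0.2, -0.9, 0.6]
width: 0.009
gripper_force: 0.0
```

```bash
python3 - <<'E'
from h import *
from cell import arm
s=arm.observe();print(s["position"],s["force"],s["joints"].round(2),np.degrees(np.arctan2(*(s["position"][:2]-C0)[::-1])))
rows(s,[(*ring(.117,223),.066,240),(*ring(.117,223),.2,240),(.49,.06,.23,240)])
d=arm.get_image("scene"); np.savez("pics/scene4.npz",**d)
t=arm.get_image("top");np.savez("pics/top4.npz",**t);tipped(t)
E
```

```text
[0.61009279 0.05565699 0.06614663] [-0.20819647 -0.85561709  0.62108448] [-0.2   0.6   0.03  1.78 -0.02  0.77  0.91] -131.20238929831794
y0 61.3 [0.6101 0.0557 0.0661] [[0.011, 0.003, 0.0, np.float64(0.02)], [0.011, 0.003, -0.134, np.float64(0.02)], [0.107, -0.054, -0.164, np.float64(0.02)]]
body 525.5 ((197.75001525878906, 166.75), (26.16295051574707, 25.45584487915039), 45.0) [0.6777 0.2281 0.052 ] ang 96.3 0.0851 axis -135.5
```

Call:
jog_arm(
  moves=[
    [0.006,0.002,0,0.02],
    [0.011,0.003,0,0.02],
    [0.011,0.003,-0.05,0.02],
    [0.011,0.003,-0.1,0.02],
    [0.02,0.01,-0.134,-0.1],
    [0.04,0.02,-0.14,-0.28],
    [0.05,0.03,-0.14,-0.46],
    [0.05,0.04,-0.14,-0.64],
    [0.05,0.04,-0.14,-0.71],
    [0.05,0.04,-0.14,-0.71],
  ],
  hand=0.07,
  newtons=5,
)

```text
clock: 11.25
position: [0.5844, 0.1158, 0.2057]
ee_rot: [0.326, -3.124, -0.0]
force: [0.6, -0.2, -0.7]
width: 0.763
gripper_force: 0.0
```

```bash
python3 - <<'E'
from h import *
from cell import arm
s=arm.observe();print(s["position"],s["width"],s["joints"].round(2))
rows(s,[(*ring(.096,192),.2,102)])
w=arm.get_image("wrist"); np.savez("pics/w5.npz",**w)
t=arm.get_image("scene"); np.savez("pics/scene5.npz",**t)
a=cv2.resize(t["color"][110:250,260:430,::-1],(364,300)); b=cv2.resize(w["color"][:,:,::-1],(400,300))
cv2.imwrite("pics/m3.png",np.hstack([b,a]))
E
```

```text
[0.58444877 0.11583578 0.20566877] 0.7630525908327822 [-0.19  0.42 -0.14  1.68  0.06  1.05  1.43]
y0 101.9 [0.5844 0.1158 0.2057] [[-0.01, 0.006, 0.006, np.float64(-0.0)]]
```

View pics/m3.png

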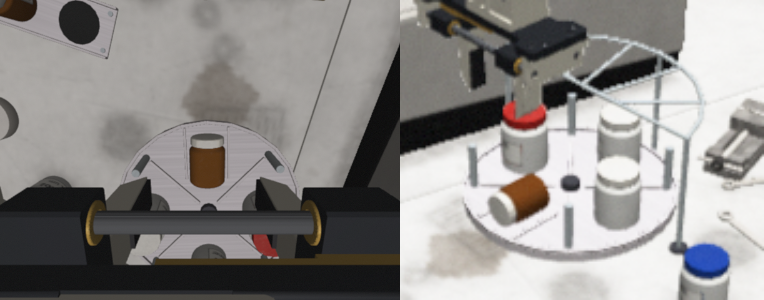

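The wrist view shows the tipped jar in the open front, cap toward the robot. The cap is at full-picture (332,228) and the body at (332,260), between its strips. All the other jars stand.

```bash
python3 - <<'E'
from h import *
from cell import arm
d=load("w5");h=cv2.cvtColor(d["color"],cv2.COLOR_RGB2HSV)
m=((h[...,0]<20)&(h[...,1]>110)&(h[...,2]>30)).astype(np.uint8);m[:190]=0;m[320:]=0;m[:,:290]=0;m[:,380:]=0
q=max(cv2.findContours(m,0,1)[0],key=cv2.contourArea);x,y,w,hh=cv2.boundingRect(q);print(x,y,w,hh)
# side edges per row -> axis at z=.052
L=[]
for r in range(y+6,y+hh-10,4):
    c=np.where(m[r])[0];L.append(((ray(d,c[0],r,.056)+ray(d,c[-1],r,.056))/2)[:2])
L=np.array(L);print(L.round(4).tolist())
# shoulder (cap/body edge) top row at jar axis, cap front end
u=x+w/2
print("shoulder@.074",ray(d,u,y,.074).round(4),"capend rows")
col=d["color"][195:262,int(u)].sum(1);print(col.tolist())
v=L[0]-L[-1];print("axis",np.degrees(np.arctan2(v[1],v[0])))
C=cloud(d);P=C[y-15:y+hh:6,int(u)];print(P.round(4).tolist())
E
```

```text
304 235 55 66
[[0.5956, 0.1225], [0.5987, 0.1232], [0.6018, 0.1238], [0.605, 0.1245], [0.6081, 0.1252], [0.6112, 0.1262], [0.6144, 0.1269], [0.6176, 0.1276], [0.6208, 0.1283], [0.624, 0.129], [0.6273, 0.1297], [0.6306, 0.13], [0.6339, 0.1307]]
shoulder@.074 [0.586  0.1205 0.074 ] capend rows
[483, 482, 471, 468, 469, 474, 481, 483, 471, 468, 471, 475, 475, 464, 458, 469, 487, 463, 355, 222, 211, 216, 219, 220, 225, 224, 227, 224, 265, 339, 439, 496, 499, 498, 496, 492, 495, 495, 498, 497, 505, 513, 410, 194, 161, 164, 162, 163, 164, 165, 165, 174, 169, 169, 172, 165, 165, 170, 164, 165, 168, 165, 161, 164, 168, 165, 170]
axis -167.85503003230423
[[0.5795, 0.119, 0.0571], [0.5806, 0.1191, 0.0704], [0.5847, 0.1199, 0.0713], [0.5893, 0.1209, 0.0703], [0.593, 0.1217, 0.0725], [0.5972, 0.1226, 0.0732], [0.6014, 0.1235, 0.0739], [0.6061, 0.1245, 0.0731], [0.6106, 0.1255, 0.0732], [0.615, 0.1264, 0.0734], [0.6196, 0.1274, 0.0734], [0.624, 0.1284, 0.074], [0.6287, 0.1294, 0.074], [0.6332, 0.1303, 0.0743]]
```

Call:
jog_arm(
  moves=[
    [-0.0015,0.004,0.05,0],
    [-0.0015,0.004,0.1,0],
    [-0.0015,0.004,0.135,0],
    [-0.0015,0.004,0.15,0],
    [-0.0015,0.004,0.155,0],
    [-0.0015,0.004,0.155,0],
    [-0.0015,0.004,0.155,0],
  ],
)

```text
clock: 12.22
position: [0.5865, 0.1198, 0.0521]
ee_rot: [-0.326, 3.122, 0.001]
force: [0.4, 0.2, 0.5]
width: 0.759
gripper_force: 0.0
```

Call:
jog_arm(
  moves=[
    [0,0,0,0],
    [0,0,0,0],
    [0,0,0,0],
    [0,0,0,0],
    [0,0,0,0],
    [0,0,0,0],
  ],
  hand=0.03,
  newtons=4,
)

```text
clock: 12.98
position: [0.5857, 0.1196, 0.0508]
ee_rot: [-0.326, 3.124, 0.0]
force: [0.0, -0.3, 1.2]
width: 0.442
gripper_force: 3.5
```

```bash
python3 - <<'E'
from cell import arm
import cv2,numpy as np
w=arm.get_image("wrist"); t=arm.get_image("scene")
a=cv2.resize(t["color"][130:230,290:390,::-1],(400,400)); b=cv2.resize(w["color"][150:350,220:420,::-1],(400,400))
cv2.imwrite("pics/m4.png",np.hstack([b,a]))
E
```

```text
(no output)
```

View pics/m4.png

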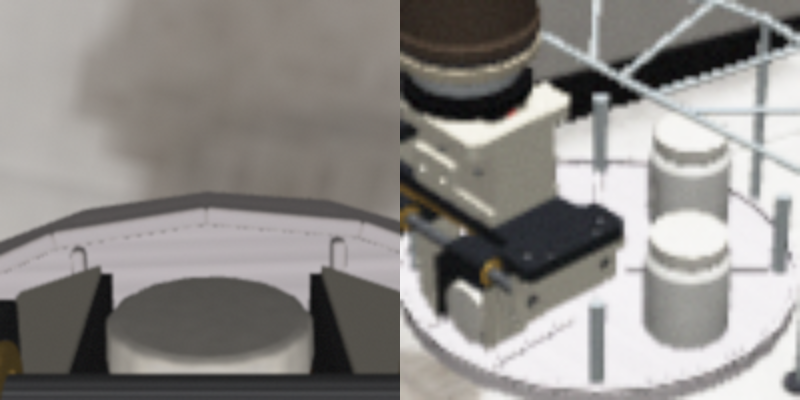

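The wrist crop shows the cap held centrally between the fingers at crop (208,320), with the disc rim beyond it. I lift slowly so the jar can swing upright in the light grip.

Call:
jog_arm(
  moves=[
    [0,0,-0.004,0],
    [0,0,-0.008,0],
    [0,0,-0.012,0],
    [0,0,-0.016,0],
    [0,0,-0.02,0],
    [0,0,-0.025,0],
    [0,0,-0.03,0],
    [0,0,-0.035,0],
    [0,0,-0.04,0],
    [0,0,-0.046,0],
    [0,0,-0.052,0],
    [0,0,-0.06,0],
    [0,0,-0.068,0],
    [0,0,-0.076,0],
    [0,0,-0.084,0],
    [0,0,-0.092,0],
    [0,0,-0.1,0],
    [0,0,-0.1,0],
  ],
  newtons=5,
)

```text
clock: 15.32
position: [0.586, 0.1197, 0.1515]
ee_rot: [-0.326, 3.123, 0.0]
force: [0.4, 0.5, -1.8]
width: 0.443
gripper_force: 4.7
```

```bash
python3 - <<'E'
from cell import arm
import cv2,numpy as np
w=arm.get_image("wrist"); t=arm.get_image("scene"); np.savez("pics/scene6.npz",**t)
print(arm.observe()["force"])
a=cv2.resize(t["color"][110:230,280:400,::-1],(400,400)); b=cv2.resize(w["color"][150:350,220:420,::-1],(400,400))
cv2.imwrite("pics/m5.png",np.hstack([b,a]))
E
```

```text
[ 0.20090255  0.44689517 -1.39155523]
```

View pics/m5.png

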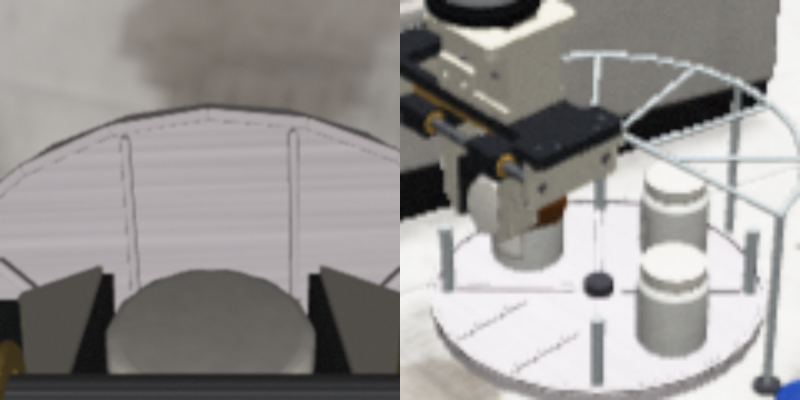

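The crops show the jar held by its cap and clear of the disc, but still nearly level, with its brown base at right-crop (550,215). I lower it a little, relax the grip to 3 N and bob gently so gravity swings it down.

Call:
jog_arm(
  moves=[
    [0,0,0.02,0],
    [0,0,0.045,0],
    [0,0,0.045,0],
    [0,0,0.045,0],
    [0,0,0.03,0],
    [0,0,0.045,0],
    [0,0,0.03,0],
    [0,0,0.045,0],
    [0,0,0.03,0],
    [0,0,0.03,0],
    [0,0,0.03,0],
  ],
  newtons=3,
)

```text
clock: 16.8
position: [0.5858, 0.1196, 0.1212]
ee_rot: [-0.326, 3.124, 0.0]
force: [0.2, -1.1, -1.2]
width: 0.436
gripper_force: 3.1
```

```bash
cat >> h.py <<'E'
def held(t,s):
    """brown pixels near the hand in the scene view -> main direction of jar in the vertical plane through the jaws' centre line (tool x)"""
    R=axes(s);p=s["position"];pr=proj(t,[p])[0]
    h=cv2.cvtColor(t["color"],cv2.COLOR_RGB2HSV);m=((h[...,0]<16)&(h[...,1]>150)&(h[...,2]>30)).astype(np.uint8)
    k=np.zeros_like(m);u,v=pr.astype(int);k[v-10:v+50,u-35:u+45]=m[v-10:v+50,u-35:u+45]
    q=cv2.findContours(k,0,1)[0]
    if not len(q): print("none",pr);return
    q=max(q,key=cv2.contourArea);print("brown",pr.round(1),cv2.contourArea(q),cv2.minAreaRect(q))
E
python3 - <<'E'
from h import *
from cell import arm
t=arm.get_image("scene");s=arm.observe();np.savez("pics/scene7.npz",**t);print(s["force"],s["gripper_force"])
held(load("scene6"),dict(s,position=s["position"]+[0,0,.035]));held(t,s)
E
```

```text
[ 0.49282115 -0.22393902 -1.45550393] 3.1470559462104575
brown [306.6 168.7] 25.0 ((325.7000427246094, 172.90000915527344), (4.0249223709106445, 9.391485214233398), 63.43495178222656)
brown [307.1 181.5] 61.0 ((323.5000305175781, 188.50001525878906), (7.0710673332214355, 12.727920532226562), 45.0)
```

```bash
cat >> h.py <<'E'
def tilt(t,s):
    R=axes(s);Q=(cloud(t)-s["position"])@R
    h=cv2.cvtColor(t["color"],cv2.COLOR_RGB2HSV);m=(h[...,0]<16)&(h[...,1]>130)&(h[...,2]>25)&(np.abs(Q)<[.08,.035,.08]).all(-1)
    P=Q[m]; print("n",len(P),"x",np.percentile(P[:,0],[2,50,98]).round(3),"z",np.percentile(P[:,2],[2,50,98]).round(3),"y",np.median(P[:,1]).round(3))
    for a in np.arange(-.07,.03,.01):
        k=(P[:,0]>=a)&(P[:,0]<a+.01)
        if k.sum()>2: print(a.round(2),k.sum(),P[k,2].min().round(3),P[k,2].max().round(3))
E
python3 - <<'E'
from h import *
from cell import arm
s=arm.observe()
tilt(load("scene6"),dict(s,position=np.array([.586,.1197,.1515])))
tilt(load("scene7"),s)
w=arm.get_image("wrist");tilt(w,s)
t=arm.get_image("top");tilt(t,s)
E
```

```text
n 38 x [-0.047 -0.036 -0.025] z [0.005 0.011 0.02 ] y -0.023
-0.05 13 0.005 0.02
-0.04 14 0.004 0.019
-0.03 11 0.006 0.018
n 79 x [-0.047 -0.029 -0.012] z [0.011 0.023 0.037] y -0.022
-0.05 11 0.016 0.029
-0.04 26 0.01 0.037
-0.03 33 0.01 0.038
-0.02 8 0.018 0.025
n 820 x [-0.048 -0.027 -0.021] z [-0.014 -0.011  0.008] y -0.001
-0.06 6 0.011 0.013
-0.05 91 -0.001 0.01
-0.04 146 -0.012 0.003
-0.03 574 -0.014 -0.006
-0.02 3 -0.009 -0.008Traceback (most recent call last):
  File "<stdin>", line 7, in <module>
  File "h.py", line 51, in tilt
    P=Q[m]; print("n",len(P),"x",np.percentile(P[:,0],[2,50,98]).round(3),"z",np.percentile(P[:,2],[2,50,98]).round(3),"y",np.median(P[:,1]).round(3))
                                 ~~~~~~~~~~~~~^^^^^^^^^^^^^^^^^^
    return _quantile_unchecked(
        a, q, axis, out, overwrite_input, method, keepdims, weights)
    return _ureduce(a,
                    func=_quantile_ureduce_func,
    ...<5 lines>...
                    overwrite_input=overwrite_input,
                    method=method)
    r = func(a, **kwargs)
    result = _quantile(arr,
                       quantiles=q,
    ...<2 lines>...
                       out=out,
                       weights=wgt)
    slices_having_nans = np.isnan(arr[-1, ...])
                                  ~~~^^^^^^^^^
IndexError: index -1 is out of bounds for axis 0 with size 0
```

The jar is swinging down and is now about 45 deg tilted. I keep bobbing.

Call:
jog_arm(
  moves=[
    [0,0,-0.025,0],
    [0,0,0,0],
    [0,0,-0.025,0],
    [0,0,0,0],
    [0,0,-0.025,0],
    [0,0,0,0],
    [0,0,-0.025,0],
    [0,0,0,0],
    [0,0,-0.025,0],
    [0,0,0,0],
    [0,0,0,0],
    [0,0,0,0],
  ],
  newtons=3,
)

```text
clock: 18.45
position: [0.5856, 0.1196, 0.121]
ee_rot: [0.326, -3.124, -0.0]
force: [-0.3, 0.3, -0.9]
width: 0.326
gripper_force: 0.0
```

```bash
python3 - <<'E'
from h import *
from cell import arm
s=arm.observe();print(s["force"])
t=arm.get_image("scene");np.savez("pics/scene8.npz",**t);tilt(t,s)
w=arm.get_image("wrist");np.savez("pics/w8.npz",**w);tilt(w,s)
E
```

```text
[-0.27892078  0.26051945 -0.88903744]
n 152 x [-0.015  0.003  0.017] z [0.044 0.055 0.08 ] y -0.022
-0.02 17 0.043 0.078
-0.01 46 0.046 0.08
0.0 56 0.044 0.08
0.01 32 0.043 0.07
n 946 x [-0.001  0.012  0.015] z [0.043 0.046 0.055] y -0.001
-0.01 27 0.043 0.047
0.0 287 0.043 0.06
0.01 632 0.043 0.057
```

The jar slipped out of the jaws, and the depth points suggest it landed standing on the disc directly below (body from 0.03 to 0.078 m). I rise and look.

Call:
jog_arm(
  moves=[
    [0,0,-0.02,0],
    [0,0,-0.05,0],
    [0,0,-0.07,0],
    [0,0,-0.07,0],
  ],
  hand=0.07,
)

```text
clock: 19.05
position: [0.5868, 0.12, 0.1928]
ee_rot: [-0.326, 3.121, 0.001]
force: [0.4, -0.1, -0.1]
width: 0.708
gripper_force: 0.0
```

```bash
python3 - <<'E'
from h import *
from cell import arm
s=arm.observe();w=arm.get_image("wrist");t=arm.get_image("scene");np.savez("pics/w9.npz",**w)
a=cv2.resize(t["color"][110:250,260:430,::-1],(364,300)); b=cv2.resize(w["color"][:,:,::-1],(400,300))
cv2.imwrite("pics/m6.png",np.hstack([b,a]))
C=cloud(w);h=cv2.cvtColor(w["color"],cv2.COLOR_RGB2HSV);x0=np.array([.586,.12])
near=np.hypot(*(C[...,:2]-x0).transpose(2,0,1))<.06
br=near&(h[...,0]<16)&(h[...,1]>130);wh=near&(h[...,1]<60)&(C[...,2]>.082)&(C[...,2]<.1)
for n,m in(("brown",br),("cap",wh)):
    P=C[m];print(n,len(P),P.min(0).round(4),P.max(0).round(4),np.median(P,0).round(4))
P=C[wh];P=P[P[:,2]>np.percentile(P[:,2],60)-.003];c,r=cv2.minEnclosingCircle(P[:,:2].astype(np.float32)*1000);print(c,r)
v,u=np.where(wh);print(u.min(),u.max(),v.min(),v.max())
E
```

```text
brown 452 [0.5583 0.0985 0.0583] [0.5932 0.1562 0.2644] [0.5742 0.117  0.0747]
cap 2995 [0.5721 0.0999 0.082 ] [0.6128 0.1396 0.0923] [0.5909 0.1196 0.09  ]
(592.596923828125, 119.83924865722656) 20.228660583496094
293 354 218 279
```

View pics/m6.png

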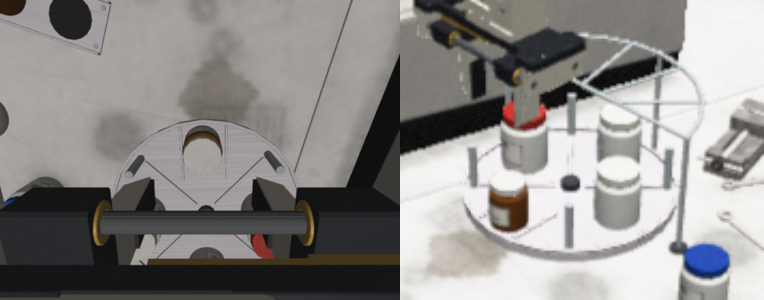

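The pictures show the jar upright on the disc, cap up, at wrist (325,245) in full pixels. Everything else stands. I grip it by the body now.

Call:
jog_arm(
  moves=[
    [-0.006,-0.001,0.04,0],
    [-0.006,-0.001,0.08,0],
    [-0.006,-0.001,0.11,0],
    [-0.006,-0.001,0.125,0],
    [-0.006,-0.001,0.131,0],
    [-0.006,-0.001,0.131,0],
    [-0.006,-0.001,0.131,0],
  ],
)

```text
clock: 20.02
position: [0.5924, 0.12, 0.0608]
ee_rot: [-0.326, 3.123, 0.0]
force: [0.2, 0.2, 0.1]
width: 0.762
gripper_force: 0.0
```

Call:
jog_arm(
  moves=[
    [0,0,0,0],
    [0,0,0,0],
    [0,0,0,0],
    [0,0,0,0],
    [0,0,0,0],
    [0,0,0,0],
  ],
  hand=0.03,
  newtons=12,
)

```text
clock: 20.78
position: [0.5918, 0.1198, 0.0599]
ee_rot: [-0.326, 3.124, 0.0]
force: [-0.8, -0.8, 3.0]
width: 0.463
gripper_force: 12.0
```

Call:
jog_arm(
  moves=[
    [0,0,-0.005,0],
    [0,0,-0.015,0],
    [0,0,-0.03,0],
    [0,0,-0.06,0],
    [0,0,-0.1,0],
    [0,0,-0.13,0],
    [0,0,-0.13,0],
  ],
)

```text
clock: 21.65
position: [0.5933, 0.1204, 0.1935]
ee_rot: [-0.326, 3.119, 0.002]
force: [0.8, 0.4, -1.7]
width: 0.467
gripper_force: 12.0
```

```bash
python3 - <<'E'
from h import *
from cell import arm
s=arm.observe();print(s["position"],s["force"],s["width"],s["joints"].round(2))
def pad(d,seed=None):
    m=(d["color"].max(-1)<60).astype(np.uint8);C=cloud(d);P=np.hypot(C[...,0]-.483,C[...,1]+.062)<.04;m[~P|(C[...,2]>.03)]=0
    q=max(cv2.findContours(m,0,1)[0],key=cv2.contourArea);e=cv2.fitEllipse(q);print("pad",e,ray(d,*e[0],.006).round(4))
pad(load("w9"));pad(load("scene4"))
t=arm.get_image("scene");tilt(t,s)
# row jar bases by wrist cloud caps
C=cloud(load("top1"));
for c in((.476,-.133),(.468,-.202)):
    k=(np.hypot(C[...,0]-c[0],C[...,1]-c[1])<.03)&(C[...,2]>.055)&(C[...,2]<.08);print(C[k].mean(0).round(4),k.sum())
rows(s,[(.5,.03,.19,20),(.483,-.062,.15,-6.6),(.483,-.062,.05,-6.6)])
E
```

```text
[0.5933116  0.12036695 0.19345368] [ 0.80486021  0.42396545 -1.74531561] 0.46728673537722215 [-0.19  0.44 -0.14  1.68  0.07  1.02  1.43]
pad ((112.52997589111328, 28.673234939575195), (61.72637176513672, 71.25631713867188), 127.35911560058594) [ 0.4834 -0.0615  0.006 ]
pad ((303.39727783203125, 281.6076354980469), (12.908964157104492, 17.315710067749023), 54.79015350341797) [ 0.476  -0.0642  0.006 ]
n 133 x [-0.008  0.016  0.023] z [-0.015 -0.003  0.029] y -0.017
-0.01 11 0.013 0.03
0.0 19 -0.013 0.029
0.01 65 -0.018 0.028
0.02 36 -0.014 0.028
[ 0.4757 -0.1336  0.0632] 398
[ 0.4671 -0.2047  0.0629] 408
y0 101.9 [0.5933 0.1204 0.1935] [[0.11, -0.069, 0.003, np.float64(1.43)], [0.146, -0.156, 0.043, np.float64(1.89)], [0.146, -0.156, 0.143, np.float64(1.89)]]
```

Call:
jog_arm(
  moves=[
    [0.02,-0.01,0,0.1],
    [0.05,-0.03,0,0.27],
    [0.08,-0.05,0,0.45],
    [0.1,-0.07,0,0.63],
    [0.12,-0.09,0,0.81],
    [0.13,-0.11,0,0.99],
    [0.14,-0.13,0.01,1.17],
    [0.146,-0.145,0.02,1.35],
    [0.146,-0.156,0.04,1.53],
    [0.146,-0.156,0.06,1.71],
    [0.146,-0.156,0.08,1.89],
    [0.146,-0.156,0.1,1.89],
    [0.146,-0.156,0.12,1.89],
    [0.146,-0.156,0.12,1.89],
    [0.146,-0.156,0.12,1.89],
  ],
)

```text
clock: 23.58
position: [0.4809, -0.063, 0.07]
ee_rot: [-2.341, -2.094, 0.0]
force: [0.3, -0.3, -0.4]
width: 0.469
gripper_force: 12.0
```

```bash
python3 - <<'E'
from h import *
from cell import arm
s=arm.observe();print(s["position"],s["force"],s["joints"].round(2))
rows(s,[(.4834,-.062,.04,-6.6)])
w=arm.get_image("wrist");C=cloud(w);R=axes(s)
Q=(C-s["position"])
h=cv2.cvtColor(w["color"],cv2.COLOR_RGB2HSV)
for nm,m in(("cap",(h[...,1]<70)&(Q[...,2]>.015)&(Q[...,2]<.045)),("brown",(h[...,0]<16)&(h[...,1]>130))):
    P=((Q@R)[m&(np.abs(Q[...,:2])<.03).all(-1)]);print(nm,len(P),np.percentile(P,[1,50,99],axis=0).round(4).tolist() if len(P) else "")
t=arm.get_image("scene");tilt(t,s)
m=(w["color"].max(-1)<60)&(np.hypot(C[...,0]-.483,C[...,1]+.062)<.035)&(C[...,2]<.012)&(C[...,2]>-.01)
P=C[m];print("pad pts",len(P),P.min(0).round(4),P.max(0).round(4))
E
```

```text
[ 0.48094991 -0.06304962  0.06997699] [ 0.2820749  -0.342316   -0.44831252] [-0.18  0.44  0.26  2.11 -0.19  0.62  0.1 ]
y0 -6.4 [ 0.4809 -0.063   0.07  ] [[0.001, 0.002, 0.03, np.float64(0.0)]]
cap 8981 [[-0.019, -0.0303, -0.0435], [0.0088, -0.0009, -0.0298], [0.0186, 0.0277, -0.0161]]
brown 2692 [[0.0026, -0.0212, -0.018], [0.0172, -0.0005, -0.0141], [0.0208, 0.0201, 0.0256]]
n 320 x [-0.077 -0.022 -0.011] z [-0.016  0.004  0.027] y -0.007
-0.03 195 -0.018 0.031
-0.02 106 -0.016 0.029
-0.01 6 -0.013 0.022
pad pts 2595 [ 0.4528 -0.0731  0.004 ] [ 0.5061 -0.0377  0.0082]
```

Call:
jog_arm(
  moves=[
    [0.001,0.001,0.01,0],
    [0.001,0.001,0.02,0],
    [0.001,0.001,0.026,0],
    [0.001,0.001,0.03,0],
    [0.001,0.001,0.031,0],
    [0.001,0.001,0.031,0],
    [0.001,0.001,0.031,0],
  ],
)

```text
clock: 24.55
position: [0.4823, -0.0621, 0.0389]
ee_rot: [2.341, 2.095, 0.001]
force: [0.0, 0.4, -1.5]
width: 0.468
gripper_force: 12.0
```

Call:
jog_arm(
  moves=[
    [0,0,0.001,0],
    [0,0,0.002,0],
    [0,0,0.002,0],
    [0,0,0.002,0],
  ],
)

```text
clock: 25.05
position: [0.4822, -0.0621, 0.0367]
ee_rot: [-2.341, -2.095, -0.0]
force: [0.3, 0.1, -0.7]
width: 0.467
gripper_force: 12.0
```

Call:
jog_arm(
  moves=[
    [0,0,0.001,0],
    [0,0,0.001,0],
    [0,0,0.001,0],
  ],
)

```text
clock: 25.42
position: [0.4823, -0.0621, 0.0358]
ee_rot: [2.341, 2.095, 0.0]
force: [0.1, -0.1, 1.7]
width: 0.471
gripper_force: 12.0
```

Call:
jog_arm(
  moves=[
    [0,0,0,0],
    [0,0,0,0],
    [0,0,0,0],
  ],
  newtons=3,
)

```text
clock: 25.8
position: [0.4823, -0.0621, 0.0358]
ee_rot: [2.341, 2.095, 0.0]
force: [-0.8, 1.0, 3.9]
width: 0.471
gripper_force: 3.0
```

Call:
jog_arm(
  moves=[
    [0,0,0,0],
    [0,0,0,0],
    [0,0,0,0],
    [0,0,0,0],
    [0,0,0,0],
    [0,0,-0.01,0],
    [0,0,-0.03,0],
    [0,0,-0.06,0],
    [0,0,-0.11,0],
    [0,0,-0.16,0],
    [0,0,-0.16,0],
  ],
  hand=0.066,
)

```text
clock: 27.18
position: [0.4844, -0.0624, 0.2]
ee_rot: [2.338, 2.091, 0.009]
force: [-0.1, -0.3, 0.8]
width: 0.718
gripper_force: 0.0
```

```bash
python3 - <<'E'
from h import *
from cell import arm
s=arm.observe();print(s["position"],s["force"])
w=arm.get_image("wrist");C=cloud(w)
k=(np.hypot(C[...,0]-.483,C[...,1]+.062)<.035)&(C[...,2]>.059)&(C[...,2]<.075)
P=C[k];c,r=cv2.minEnclosingCircle(P[:,:2].astype(np.float32)*1000);print("cap",c,r,P.mean(0),len(P))
A=np.c_[P[:,:2]-P[:,:2].mean(0),np.ones(len(P))];print("slope",np.linalg.lstsq(A,P[:,2],rcond=None)[0])
t=arm.get_image("scene");D=cloud(t)
for c in((.4757,-.1336),(.4671,-.2047)):
    for Z in(C,D):
        k=(np.hypot(Z[...,0]-c[0],Z[...,1]-c[1])<.03)&(Z[...,2]>.058)&(Z[...,2]<.075);print(k.sum(),Z[k].mean(0).round(4))
R=axes(s);print(rows(s,[(.40,-.0,.25,-6.6)]))
E
```

```text
[ 0.48442205 -0.06238567  0.19997824] [-0.10635281 -0.30461488  0.84942401]
cap (482.0016784667969, -63.544246673583984) 20.27635955810547 [ 0.48215221 -0.06232497  0.06572056] 2426
slope [-0.00226738 -0.02552933  0.06572056]
1849 [ 0.4749 -0.1306  0.0637]
224 [ 0.4713 -0.1379  0.0609]
1557 [ 0.4664 -0.2012  0.0635]
252 [ 0.4627 -0.2095  0.0611]
y0 -6.4 [ 0.4844 -0.0624  0.2   ] [[0.053, -0.09, -0.051, np.float64(0.0)]]
None
```

Call:
jog_arm(
  moves=[
    [0.03,-0.03,-0.05,0],
    [0.06,-0.08,-0.06,0],
    [0.11,-0.13,-0.06,0],
    [0.16,-0.16,-0.06,0],
    [0.2,-0.16,-0.06,0],
    [0.2,-0.16,-0.06,0],
    [0.2,-0.16,-0.06,0],
  ],
)

```text
clock: 28.15
position: [0.3448, 0.1534, 0.2548]
ee_rot: [-2.341, -2.094, 0.004]
force: [-0.0, -1.1, -0.7]
width: 0.718
gripper_force: 0.0
```

```bash
python3 - <<'E'
from h import *
from cell import arm
s=arm.observe();print(s["position"],s["dq"].round(3).max())
t=arm.get_image("top");t0=load("top0");np.savez("pics/topF.npz",**t)
def caps(d,cs):
    g=cv2.cvtColor(d["color"],cv2.COLOR_RGB2HSV)
    for c in cs:
        u,v=proj(d,[[c[0],c[1],.062]])[0].astype(int);k=np.zeros((480,640),np.uint8);k[v-16:v+17,u-16:u+17]=((g[...,1]<45)&(g[...,2]>205))[v-16:v+17,u-16:u+17]
        q=cv2.findContours(k,0,1)[0]
        C=cloud(d);n=(np.hypot(C[...,0]-c[0],C[...,1]-c[1])<.03)&(C[...,2]>.057)&(C[...,2]<.075)
        vv,uu=np.where(n);print(c,"depth pix",len(uu),uu.mean().round(2),vv.mean().round(2),ray(d,uu.mean(),vv.mean(),.064 if d is t0 or c[1]<-.1 else .066).round(4))
L=[(.4757,-.1336),(.4671,-.2047)]
caps(t0,L);caps(t,L+[(.483,-.062)])
df=np.abs(t["color"].astype(int)-t0["color"]).sum(-1)>90
print("changed", [(cv2.boundingRect(q)) for q in cv2.findContours(df.astype(np.uint8),0,1)[0] if cv2.contourArea(q)>25])
E
```

```text
[0.34483521 0.15344136 0.25482287] 0.014
(0.4757, -0.1336) depth pix 397 396.28 273.06 [ 0.4757 -0.1335  0.064 ]
(0.4671, -0.2047) depth pix 397 436.35 277.38 [ 0.4671 -0.2049  0.064 ]
(0.4757, -0.1336) depth pix 395 396.35 273.09 [ 0.4757 -0.1336  0.064 ]
(0.4671, -0.2047) depth pix 395 436.37 277.3 [ 0.4672 -0.2049  0.064 ]
(0.483, -0.062) depth pix 396 357.18 269.41 [ 0.4831 -0.0635  0.066 ]
changed [(0, 299, 238, 181), (345, 259, 23, 23), (207, 209, 9, 8), (271, 208, 8, 9), (185, 188, 15, 10), (219, 187, 28, 31), (269, 165, 30, 23), (271, 146, 29, 23), (182, 139, 40, 51), (226, 130, 15, 7), (185, 126, 12, 11), (291, 124, 7, 12), (219, 122, 16, 8), (240, 121, 27, 20), (254, 110, 11, 12), (231, 105, 5, 19), (271, 104, 7, 12), (209, 103, 8, 14), (237, 100, 22, 26), (218, 99, 18, 9)]
```

```bash
python3 -c "
from cell import arm
print(arm.sign_off())"
```

```text
the job is handed in; nothing more can be done
None
```

I handed the job in at about 28 s: the jar stands cap up on the pad, about 1.5 mm off centre, with the other jars standing and the row unmoved, but while turning upright it slipped from the 3 N grip, dropped a few centimetres and landed standing on the carousel, so I gripped it again by the body and placed it.

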